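# Uncover the whetstone and clamp it in its ratchet holder

### The arm

A 6-joint arm with a two-finger parallel gripper is mounted at the origin on a cart in front of the work surface, level with it; the furniture and walls round the work are solid. World frame = base frame: x ahead of the robot, y to its left, z up, the work surface at z = 0. Lengths are in m, angles in rad, forces in N, time in s.
With the tool pointing down it reaches from about 0.25 to 0.725 m from the base axis. Payload 4 kg.
Tool frame: the origin (TCP) lies on the centre line of the jaws, within the pads' length; the fingertips stand ahead of it and the grasp point (between the pads) lies 3 mm ahead of it (bot.tcp_to_tips is the z of the fingertips in the tool frame, in m); z points along the fingers, y is the line along which they close (so a half turn about z gives the same grasp; the last joint's range is limited). The gripper opens to 85 mm and grips with 20 to 120 N. Pads are 22 mm wide; open, the fingers measure 114 mm over their backs; the gripper's body (76 mm by 85 mm) begins 54 mm behind the grasp point. The pads swing forward as they close: fully open they stand 13 mm farther back than shut.
Start: joints at [-1.114, 0.241, 0.005, 1.335, 0, 1.571], TCP at [0.221, -0.449, 0.253] pointing down, gripper open.
Joint ranges: [-2.72, 2.72], [-1.05, 1.87], [-1.09, 1.28], [-1.99, 2.15], [-1.42, 1.44], [-3.14, 3.14]. Speed limits (rad/s): [2.79, 2.79, 3.14, 3.14, 3.14, 3.14].

### API

Orientations are given as a unit quaternion [x, y, z, w].
In Python, from workcell import telemetry, camera, camera_params, ticket, boxes_of, cut_out, spot_point, bot gives the robot as it stands.
- The arm moves only by the shell command python3 -m creep 'ROWS'. ROWS is text: rows parted by semicolons, each of 5 numbers parted by spaces: the opening, from 0 (shut) to 1 (fully open), then the shift along the tool's x, y, z in units of 150 mm (1.0 is 150 mm), then the turn about the tool's z in units of 180 degrees (1.0 is 180 degrees). In form: claw x y z turn; .... A call has 1 to 12 rows; each row is the pose to reach, as a shift and turn from the pose commanded when the call began, along the tool's axes at that moment, turning the shorter way round; what a row does not reach only later rows make up. A row lasts 1/8 s, in which the tool goes at most 62.5 mm and 10.7 degrees, less where a joint would pass 70% of its speed; a pose out of reach is approached as far as the arm can. A call with a number of a shift or a turn outside -1 to 1 is refused whole. A call with a gripper value outside its range is refused whole. The fingers move at their own pace and stop on an object; the grip force is fixed at half the most. Time passes only in rows, so rows that repeat a pose let the fingers close. It gives the time, the measured TCP pose, the force, the opening and the grip force at its end, in the units of the state.
- telemetry.get_obs(): the state, without advancing time (a new reading comes with each control period).
- camera(name): name is "scene" or "top" or "wrist"; returns the picture (384x512x3 uint8, red, green, blue); there is no depth.
- camera_params(name): a dict with "camera_matrix" (3x3 intrinsics, pixels), "eye" and "attitude" of the camera in the world. Camera axes: x right, y down, z forward; pixel columns grow to the right and rows downward; lengths in m; the calibration is good to about 2 mm. The wrist camera is an equidistant fisheye: a pixel r from the principal point sees the ray r / f radians off the axis. A picture is of the moment at which its call begins: read the wrist's pose just before it. camera_params takes no time and is no camera call; for the wrist camera it gives the pose at the moment of the call.
- ticket.job_done(): hands the job in; it is judged then, once.
Trained networks look in the newest picture that a camera, given by its name, has taken for a name from the list of things; names that differ only in an ending like _2 or _b are one class to them, and where a whole thing is asked for, a point or a joint stands for the part that bears it (a point fixed in the world has none). Each returns a list of dicts, best first, with "conf" (0 to 1); they miss things now and then, are a little off and sometimes report something else, mostly with a low value. They report only what shows in the picture. A call takes as long as a camera call. They do not tell look-alikes from the thing itself.
- boxes_of(thing, camera): "at" ([x, y, z] in m, in world coordinates, good to about 4 mm: the middle of the surface that is visible of it).
- cut_out(thing, camera): "pixels" (384x512 bool, what is visible of it).
- spot_point(thing, camera): "at" ([x, y, z] in m, in world coordinates, good to about 4 mm: a listed point, or the origin of a listed thing).
The state is a dict: "clock": time; "joint_pos": joint angles; "joint_vel": joint speeds; "tau": joint torques, N m; "eef_pos": TCP position; "tool_rot": TCP orientation; "ft_force": force on the tool from outside, world axes, zero at the start; "ft_torque": the same for the moment, N m; "grip_width": finger opening in m; "grasp_force": force on a finger pad.
Only numpy, scipy, OpenCV 4.12 (cv2) and the standard library are available. Lean on these libraries where they do the work, as an engineer would, in place of code of your own. Each camera call takes 0.05 s, during which the arm holds its last target. There are 200 camera calls.

### The job

Lift the white cover off the whetstone holder by its wooden knob and set it down upright on the surface beside the holder, out of the way. Then pump the holder's two orange squeeze grips together and open until the ratchet jaw has pushed the stone firmly against the end stop with its sprung pad pressed roughly half in - never fully home, which would crack the stone - and finish while still squeezing the grips and holding that pressure. Work the jaw only with the grips and leave the tape measure, the mug and the jam jar where they are.

Things in the scene. Friction and masses are not known exactly. Their poses are not given: they have to be found in the camera images.
- holder: Whetstone holder fixed to the surface, 318 x 90 mm dark base plate 10 mm thick. Origin on the surface; +x runs along it from the end stop (stop face at x=-176 mm) to the orange grips (x=+102), z up. Rubber bed 186 x 62 mm centred at x=-101, top at z=18. Blue housing x=10..72, y=+-26, top z=64; blue neck 14 mm wide between the grips, x=70..118, z=40..64.
- squeeze_point (a point): Point midway between the two orange squeeze grips, 72 mm above the surface, on the holder's centre line. At rest the grips measure 66 mm over their outer faces (along the holder's y), each 26 mm wide along x, z=42..92 mm. Squeezing from both sides moves each in by up to 15 mm (36 mm over both); let them open fully between strokes.
- grip_left: Orange squeeze grip on the holder's +y side, 26 x 10 x 50 mm; its outer face lies 33 mm from the centre line at rest. Origin on the centre line below it and moves with it. Both grips are geared to move equally and spring back open when released (about 2 to 4 N each).
- grip_right: Orange squeeze grip on the holder's -y side, mirror image of grip_left.
- jaw (a joint): Travel of the steel jaw and its toothed bar towards the stop, 0 to 0.058 m. Each squeeze moves it 1.5 x the travel of one grip, less up to 8 mm of idle ratchet play; when the grips open it stays (5 N friction), except that a pressed pad pushes it back. At 0 the pad front is 130 mm from the stop face, so it reaches the seated 90 mm stone at 0.040.
- pad (a joint): How far the orange sprung pad in front of the jaw is pressed in, m: 0 free, 0.014 fully home (30 N on the stone). Spring 2 N/mm with 2 N preload. It keeps pressing only while the grips are held; F newtons of squeeze on the grips give about 1.33 F - 10 newtons on the stone. About 20 N of squeeze suits.
- pad_face: Orange pad that touches the stone, 6 x 44 x 18 mm, z=20..38 mm above the surface; it starts 20 to 40 mm short of the stone. Its front looks to the holder's -x.
- stone: Two-layer whetstone (grey below, beige above), 90 x 42 x 25 mm, loose on the bed, long side along the holder's x, 1 to 6 mm off the end stop at first. Origin at the centre of its underside. Hidden under the cover at the start. 0.35 kg.
- bed_centre (a point): Centre of the rubber bed's top, 18 mm above the surface, below the cover's middle.
- cover: Loose white cover like a butter-dish lid, 196 x 74 x 48 mm, walls 4 mm, open below with a notch for the bar at its +x end, standing on the base plate over the bed, stone and jaw pad. Origin at the centre of its lower edge plane (10 mm above the surface at the start), x along the holder. 0.22 kg. Lift 45 mm to clear everything.
- cover_knob (a point): Middle of the round dark wooden knob on the cover: 26 mm diameter, 24 mm tall, 70 mm above the cover's lower edge; 12 mm below it is the cover's stem.
- tape_measure: Loose yellow tape measure, 32 x 88 x 64 mm, bystander to the right of the holder.
- mug: Loose blue-grey mug, 89 x 125 x 99 mm, bystander behind the holder. Origin under its middle.
- jam_jar: Loose jam jar with white cap, 65 mm diameter, 94 mm tall, bystander behind the grips. Origin under its centre.
There are look-alikes about, which are no part of the job. There is more than one size of the cover; the job needs the larger.

How it is judged:
By the outcome, as a careful person would: the job done as asked, in the order asked, and still so for the second after the job is handed in, while the arm keeps its last pose, push and grip.
It also fails if it takes over 58 s, if anything falls off the work surface, if the arm or the gripper's body presses on something with over 40 N, if the wrist force passes 120 N, or if a joint passes its speed limit or range.

## Working session

There is one attempt and no reset: what is moved stays moved. The work goes in short steps, Python scripts to look and compute and a shell command to move; the robot and the scene stay as the last step left them, time stands still between calls to the robot, and variables do not carry over. Pictures are saved under pics/ and viewed, at most 10 in all, crops included, and the job is handed in when it is done.

```bash
mkdir -p pics; ls; python3 - <<'E'
from workcell import *
import cv2,numpy as np
o=telemetry.get_obs(); print(o['clock'],o['eef_pos'],o['tool_rot'],bot.tcp_to_tips)
ims=[]
for c in ["scene","top"]:
    im=camera(c); cv2.imwrite(f"pics/{c}0.png",im[:,:,::-1])
    for t in ["cover_knob","cover","squeeze_point","holder","grip_left","grip_right","bed_centre"]:
        print(c,t,[(np.round(d['at'],3).tolist(),round(d['conf'],2)) for d in spot_point(t,c)][:3])
for t in ["tape_measure","mug","jam_jar"]:
    print(t,[(np.round(d['at'],3).tolist(),round(d['conf'],2)) for d in boxes_of(t,"top")][:3])
E
```

```text
pics
0.0 [ 0.22029128 -0.4482263   0.25240902] [ 9.74028487e-01  2.26423183e-01 -2.33288978e-04 -9.97154602e-04] 0.022
scene cover_knob [([0.518, -0.375, 0.076], 0.77), ([0.723, 0.071, 0.056], 0.64)]
scene cover [([0.728, 0.069, -0.004], 0.95), ([0.52, -0.372, 0.008], 0.74)]
scene squeeze_point [([0.503, -0.171, 0.072], 0.8)]
scene holder [([0.514, -0.276, -0.003], 0.64)]
scene grip_left [([0.51, -0.174, 0.004], 0.57)]
scene grip_right []
scene bed_centre [([0.52, -0.377, 0.017], 0.81)]
top cover_knob [([0.725, 0.073, 0.054], 0.88)]
top cover [([0.731, 0.07, -0.001], 0.83), ([0.52, -0.372, 0.01], 0.7), ([0.507, -0.175, 0.072], 0.65)]
top squeeze_point [([0.504, -0.171, 0.067], 0.86)]
top holder [([0.514, -0.272, -0.002], 0.84)]
top grip_left [([0.52, -0.38, 0.079], 0.63), ([0.513, -0.17, -0.003], 0.57)]
top grip_right [([0.505, -0.17, -0.002], 0.53)]
top bed_centre [([0.517, -0.377, 0.018], 0.74)]
tape_measure [([0.433, -0.588, 0.054], 0.63)]
mug [([0.689, -0.32, 0.039], 0.68)]
jam_jar [([0.738, -0.198, 0.092], 0.92)]
```

View pics/scene0.png

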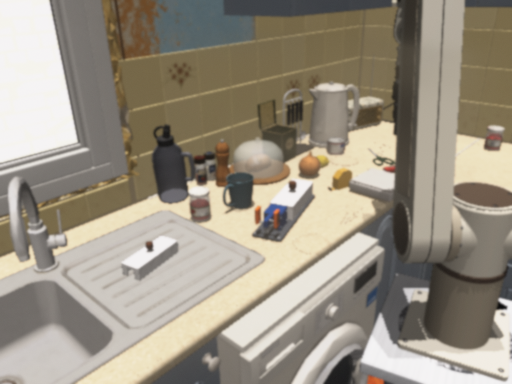

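View pics/top0.png

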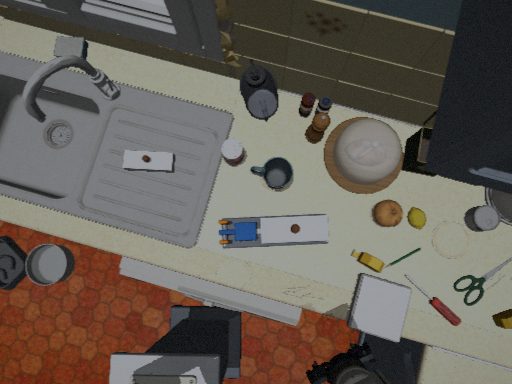

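The scene picture shows the holder with its white cover at (290,200), grips at (265,215), and a smaller cover on the drainer at (150,257), which is the look-alike. In the top picture the holder's cover knob is at (295,229), the grips at (223,230) and the look-alike knob at (147,158). I'll map the free space next.

```bash
cat > h.py <<'E'
from workcell import *
import cv2,numpy as np
from scipy.spatial.transform import Rotation as R
def att(p):
    a=np.array(p['attitude'],float)
    return a if a.shape==(3,3) else R.from_quat(a).as_matrix()
def ray(c,u,v,z):
    p=camera_params(c);d=att(p)@np.linalg.inv(p['camera_matrix'])@[u,v,1];e=np.array(p['eye'])
    return e+d*(z-e[2])/d[2]
def proj(c,P):
    p=camera_params(c);q=p['camera_matrix']@(att(p).T@(np.array(P)-p['eye']));return q[:2]/q[2]
def rows(x,y,z):
    "world target TCP -> shift units in tool axes now"
    o=telemetry.get_obs();r=R.from_quat(o['tool_rot'])
    return np.round(r.inv().apply(np.array([x,y,z])-o['eef_pos'])/.15,3), np.round(o['eef_pos'],4), r.as_matrix().round(3).tolist()
E
python3 - <<'E'
from h import *
im=cv2.imread("pics/top0.png"); 
M=cv2.getPerspectiveTransform
c=cv2.resize(im[130:320,170:440],None,fx=2.9,fy=2.9,interpolation=cv2.INTER_CUBIC)
for x in np.arange(.3,.85,.05):
  for y in np.arange(-.75,-.05,.05):
    u,v=(proj("top",[x,y,0])-[170,130])*2.9
    if 0<u<780 and 0<v<550:
      cv2.circle(c,(int(u),int(v)),2,(255,0,255),-1)
      if round(y*20)%2==0 and round(x*20)%2==0: cv2.putText(c,f"{x:.1f},{y:.1f}",(int(u),int(v)),0,.35,(0,0,255),1)
cv2.imwrite("pics/grid.png",c)
print(camera_params("top"))
E
```

```text
{'camera_matrix': array([[381.42363535,   0.        , 255.07371033],
       [  0.        , 381.42363535, 196.35980595],
       [  0.        ,   0.        ,   1.        ]]), 'eye': array([ 0.45949895, -0.28168519,  1.1624026 ]), 'attitude': array([ 0.70957315, -0.70117117,  0.04228066, -0.05547333])}
```

View pics/grid.png

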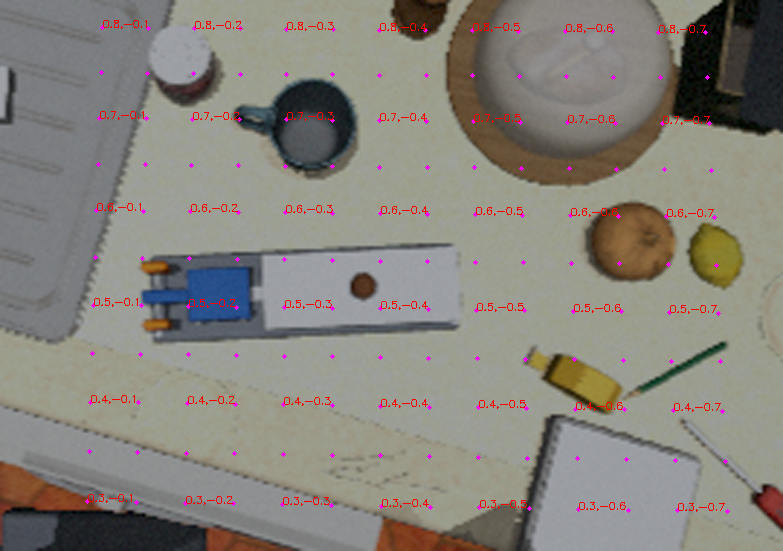

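```bash
python3 - <<'E'
from h import *
im=cv2.imread("pics/scene0.png")
cv2.imwrite("pics/scrop.png",cv2.resize(im[150:310,220:420],None,fx=3.7,fy=3.7,interpolation=cv2.INTER_CUBIC))
for c,P in(("top",(.519,-.374,.08)),("scene",(.519,-.374,.08))): print(c,proj(c,P))
t=cv2.imread("pics/top0.png")
hsv=cv2.cvtColor(t,cv2.COLOR_BGR2HSV);m=(t[:,:,2]>t[:,:,0]*1.5)&(t.max(2)<140);m[:215]=0;m[245:]=0;m[:,:270]=0;m[:,320:]=0
v,u=np.nonzero(m);print(len(u),u.mean(),v.mean(),ray("top",u.mean(),v.mean(),.09))
g=(hsv[:,:,0]<20)&(hsv[:,:,1]>150)&(hsv[:,:,2]>90)
for a,b in((210,231),(231,250)):
  k=g.copy();k[:a]=0;k[b:]=0;k[:,:212]=0;k[:,240:]=0
  v,u=np.nonzero(k);print(len(u),ray("top",u.mean(),v.mean(),.085))
print(rows(.519,-.374,.084+.05))
print(telemetry.get_obs()['clock'])
E
```

```text
top [294.80884959 228.7040882 ]
scene [292.37632037 184.73164232]
50 294.7 228.14 [ 0.52002362 -0.37284464  0.09      ]
29 [ 0.53645941 -0.17088517  0.085     ]
26 [ 0.48072003 -0.17326185  0.085     ]
(array([2.006, 0.43 , 0.796]), array([ 0.2205, -0.4487,  0.2533]), [[0.898, 0.441, 0.0], [0.441, -0.898, -0.0], [0.0, 0.0, -1.0]])
0.95
```

View pics/scrop.png

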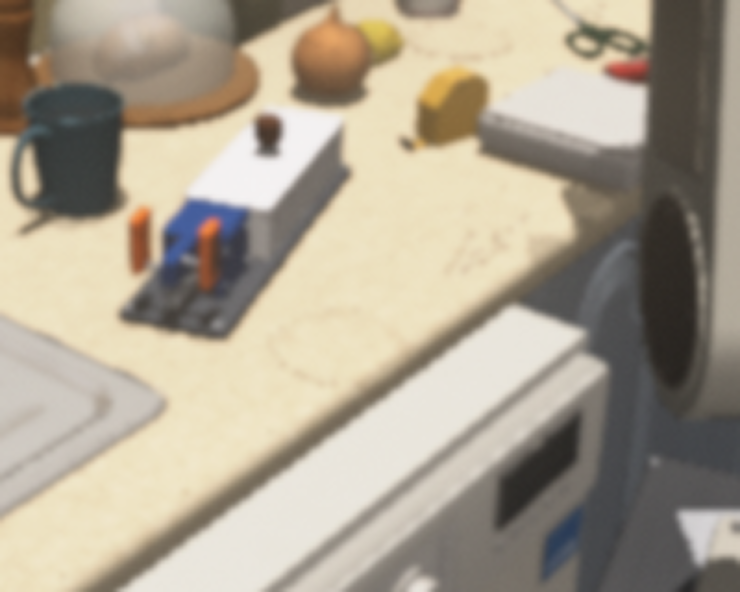

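The crop shows the counter clear and flat between the holder and the front edge, so the cover can go there. The tape measure is at (450,105) and the mug at (75,150), both clear of that spot.

```bash
python3 -m creep '0.7 0.3 0.06 0.05 0; 0.7 0.65 0.14 0.15 0; 0.7 1 0.215 0.25 0; 0.7 1 0.215 0.25 0' && python3 -m creep '0.7 0.3 0.06 0.05 -0.058; 0.7 0.6 0.12 0.1 -0.116; 0.7 0.9 0.2 0.1 -0.174; 0.7 1 0.215 0.1 -0.232; 0.7 1 0.215 0.1 -0.29; 0.7 1 0.215 0.1 -0.348; 0.7 1 0.215 0.1 -0.374; 0.7 1 0.215 0.1 -0.374' && python3 - <<'E'
from h import *
im=camera("wrist");cv2.imwrite("pics/w1.png",im[:,:,::-1])
for t in ["cover_knob","cover","squeeze_point","bed_centre","holder"]:
    print(t,[(np.round(d['at'],4).tolist(),round(d['conf'],2)) for d in spot_point(t,"wrist")][:3])
print(rows(.519,-.374,.084))
E
```

```text
clock: 1.45
eef_pos: [0.372, -0.4097, 0.2139]
tool_rot: [0.973, 0.229, -0.0, -0.001]
ft_force: [-0.6, 0.2, -0.2]
grip_width: 0.0599
grasp_force: 0.0
clock: 2.45
eef_pos: [0.5175, -0.375, 0.2011]
tool_rot: [0.686, 0.728, -0.0, 0.0]
ft_force: [-0.2, -0.2, 0.3]
grip_width: 0.0598
grasp_force: 0.0
cover_knob [([0.5225, -0.3738, 0.0828], 0.71)]
cover [([0.5155, -0.3767, 0.009], 0.89)]
squeeze_point []
bed_centre []
holder [([0.5143, -0.275, -0.0001], 0.68)]
(array([0.003, 0.006, 0.779]), array([ 0.5181, -0.3744,  0.2009]), [[-0.06, 0.998, 0.0], [0.998, 0.06, -0.0], [-0.0, 0.0, -1.0]])
```

```bash
python3 -m creep '0.7 0 0.01 0.3 0; 0.7 0 0.01 0.55 0; 0.7 0 0.01 0.68 0; 0.7 0 0.01 0.75 0; 0.7 0 0.01 0.755 0; 0.3 0 0.01 0.755 0; 0 0 0.01 0.755 0; 0 0 0.01 0.755 0; 0 0 0.01 0.755 0; 0 0 0.01 0.755 0; 0 0 0.01 0.755 0'
```

```text
clock: 4.12
eef_pos: [0.5201, -0.3747, 0.089]
tool_rot: [0.685, 0.728, 0.0, 0.001]
ft_force: [-1.5, 0.7, 5.7]
grip_width: 0.0233
grasp_force: 58.9
```

```bash
python3 -m creep '0 0 0 -0.05 0; 0 0 0 -0.12 0; 0 0 0 -0.25 0; 0 0 0 -0.4 0; 0 0 0 -0.55 0; 0 0 0 -0.65 0; 0 0 0 -0.65 0; 0 0 0 -0.65 0' && python3 - <<'E'
from h import *
im=camera("scene");cv2.imwrite("pics/s2.png",cv2.resize(im[130:290,220:420,::-1],None,fx=3,fy=3))
print(rows(.415,-.43,.085))
E
```

```text
clock: 5.12
eef_pos: [0.5193, -0.3738, 0.184]
tool_rot: [0.685, 0.728, -0.0, -0.001]
ft_force: [-0.2, 0.1, -3.0]
grip_width: 0.0234
grasp_force: 59.2
(array([-0.333, -0.714,  0.659]), array([ 0.5191, -0.3738,  0.1837]), [[-0.061, 0.998, -0.002], [0.998, 0.061, 0.001], [0.002, -0.002, -1.0]])
```

View pics/s2.png

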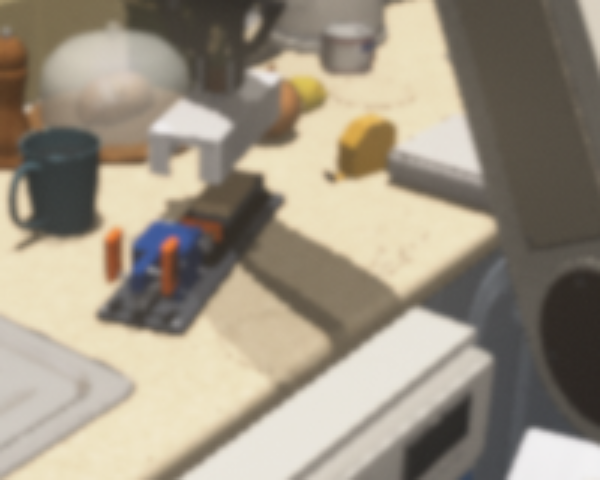

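The cover is up: it hangs level at (215,120), and the stone (235,200) and pad (205,230) are uncovered below it. I'll carry it to the front and set it down there.

```bash
python3 -m creep '0 -0.05 -0.12 0 0; 0 -0.12 -0.3 0 0; 0 -0.2 -0.5 0 0; 0 -0.27 -0.65 0.05 0; 0 -0.3 -0.72 0.2 0; 0 -0.3 -0.72 0.4 0; 0 -0.3 -0.72 0.56 0; 0 -0.3 -0.72 0.64 0; 0 -0.3 -0.72 0.68 0; 0 -0.3 -0.72 0.695 0; 0 -0.3 -0.72 0.7 0; 0 -0.3 -0.72 0.7 0'
```

```text
clock: 6.68
eef_pos: [0.4151, -0.426, 0.0808]
tool_rot: [0.685, 0.728, -0.0, 0.001]
ft_force: [0.3, -0.3, -2.5]
grip_width: 0.0237
grasp_force: 59.3
```

```bash
python3 -m creep '0 0 0 0.01 0; 0 0 0 0.02 0; 0 0 0 0.02 0'; python3 -m creep '0.3 0 0 0 0; 0.6 0 0 0 0; 0.7 0 0 0 0;0.7 0 0 0 0; 0.7 0 0 -0.1 0; 0.7 0 0 -0.25 0; 0.7 0 0 -0.5 0; 0.7 0 0 -0.8 0; 1 0 0 -0.85 0; 1 0 0 -0.85 0' && python3 - <<'E'
from h import *
im=camera("scene");cv2.imwrite("pics/s3.png",cv2.resize(im[130:290,220:420,::-1],None,fx=3,fy=3))
for c in ("scene","top"):
  camera(c)
  for t in ["cover","squeeze_point","grip_left","grip_right","stone","pad_face"]:
    print(c,t,[(np.round(d['at'],4).tolist(),round(d['conf'],2)) for d in spot_point(t,c)][:2])
print(rows(.5065,-.1715,.18))
E
```

```text
clock: 7.05
eef_pos: [0.4148, -0.426, 0.0791]
tool_rot: [0.685, 0.728, -0.0, 0.001]
ft_force: [-2.9, 1.9, 7.2]
grip_width: 0.0233
grasp_force: 60.2
clock: 8.3
eef_pos: [0.415, -0.426, 0.2058]
tool_rot: [0.685, 0.728, -0.0, 0.001]
ft_force: [1.0, -0.4, -0.7]
grip_width: 0.086
grasp_force: 0.0
scene cover [([0.4126, -0.4239, -0.0002], 0.91), ([0.7217, 0.0649, -0.0046], 0.87)]
scene squeeze_point [([0.5102, -0.1691, 0.0698], 0.76)]
scene grip_left [([0.5105, -0.1715, 0.0066], 0.68)]
scene grip_right []
scene stone [([0.5189, -0.4034, 0.0214], 0.85), ([0.413, -0.4242, 0.0686], 0.27)]
scene pad_face [([0.5174, -0.3169, 0.0009], 0.49)]
top cover [([0.4164, -0.4262, -0.0028], 0.6), ([0.727, 0.0673, 0.0011], 0.56)]
top squeeze_point [([0.5071, -0.1719, 0.0705], 0.62)]
top grip_left [([0.5082, -0.1676, -0.0012], 0.63)]
top grip_right [([0.5068, -0.1728, -0.0015], 0.5)]
top stone [([0.522, -0.4037, 0.0179], 0.82)]
top pad_face [([0.516, -0.3224, -0.0027], 0.45)]
(array([1.654, 0.714, 0.164]), array([ 0.4147, -0.4257,  0.2046]), [[-0.061, 0.998, 0.0], [0.998, 0.061, 0.0], [0.0, 0.0, -1.0]])
```

View pics/s3.png

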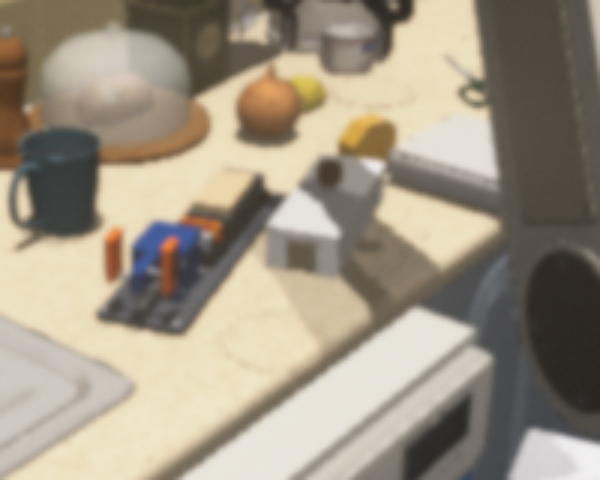

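The cover stands upright at (325,215), clear of the holder, and the grips are at (113,255) and (168,265). Next I'll move above the grips.

```bash
python3 -m creep '1 0.2 0.08 0 0; 1 0.5 0.2 0 0; 1 0.8 0.33 0 0; 1 0.95 0.4 0 0; 1 0.95 0.4 0 0' && python3 -m creep '1 0.2 0.1 0 0; 1 0.5 0.24 0 0; 1 0.7 0.325 0.1 0; 1 0.7 0.325 0.2 0; 1 0.7 0.325 0.2 0' && python3 - <<'E'
from h import *
im=camera("wrist");cv2.imwrite("pics/w4.png",im[:,:,::-1])
for t in ["squeeze_point","grip_left","grip_right","holder"]:
    print(t,[(np.round(d['at'],4).tolist(),round(d['conf'],2)) for d in spot_point(t,"wrist")][:3])
print(rows(.508,-.172,.075))
E
```

```text
clock: 9.68
eef_pos: [0.4665, -0.2782, 0.2049]
tool_rot: [0.684, 0.729, 0.0, 0.0]
ft_force: [-0.8, -0.6, 0.1]
grip_width: 0.0855
grasp_force: 0.0
clock: 10.3
eef_pos: [0.5069, -0.1728, 0.1731]
tool_rot: [0.686, 0.728, -0.001, -0.001]
ft_force: [0.4, 0.3, -0.4]
grip_width: 0.0855
grasp_force: 0.0
squeeze_point [([0.5078, -0.1731, 0.0726], 0.9)]
grip_left []
grip_right [([0.5029, -0.1709, -0.0031], 0.62)]
holder [([0.5143, -0.2733, -0.0004], 0.71)]
(array([ 0.009, -0.002,  0.668]), array([ 0.5083, -0.1732,  0.1752]), [[-0.059, 0.998, 0.001], [0.998, 0.059, -0.0], [-0.001, 0.001, -1.0]])
```

View pics/w4.png

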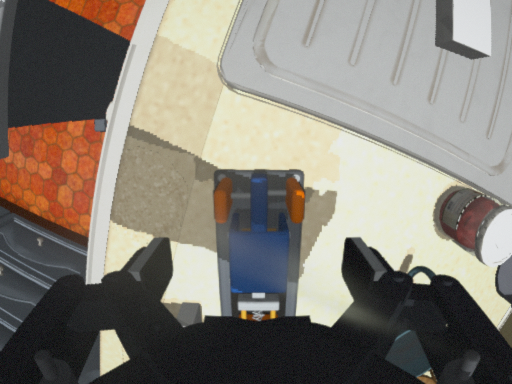

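The wrist view shows the two grips at (222,200) and (296,200), centred between the open fingers, with the jar at (480,225) well clear. Now I'll go down over them.

```bash
python3 -m creep '1 0.005 0 0.2 0; 1 0.005 0 0.4 0; 1 0.005 0 0.55 0; 1 0.005 0 0.63 0; 1 0.005 0 0.66 0; 1 0.005 0 0.66 0' && python3 -m creep '0.75 0 0 0 0; 0.75 0 0 0 0; 0.6 0 0 0 0; 0.6 0 0 0 0; 0.5 0 0 0 0; 0.5 0 0 0 0' && python3 - <<'E'
from h import *
camera("top")
for t in ["jaw","pad","pad_face","stone"]:
    print(t,[(np.round(d['at'],4).tolist(),round(d['conf'],2)) for d in (spot_point if t in("stone","pad_face") else boxes_of)(t,"top")][:2])
E
```

```text
clock: 11.3
eef_pos: [0.5085, -0.1716, 0.0761]
tool_rot: [0.685, 0.728, 0.0, 0.0]
ft_force: [-0.1, -0.2, -0.2]
grip_width: 0.0859
grasp_force: 0.0
clock: 12.05
eef_pos: [0.5079, -0.1717, 0.0772]
tool_rot: [0.685, 0.728, -0.0, 0.001]
ft_force: [-4.7, 0.9, 9.4]
grip_width: 0.0429
grasp_force: 7.5
jaw [([0.5157, -0.3119, 0.0411], 0.61)]
pad [([0.5128, -0.3121, 0.0173], 0.5), ([0.4327, -0.5839, 0.0549], 0.48)]
pad_face [([0.5183, -0.3314, -0.0015], 0.41)]
stone [([0.5216, -0.404, 0.0209], 0.56)]
```

```bash
python3 -m creep '0.44 0 0 0 0; 0.44 0 0 0 0; 0.9 0 0 0 0; 0.9 0 0 0 0; 0.9 0 0 0 0; 0.9 0 0 0 0' && python3 -m creep '0.7 0 0 0 0; 0.6 0 0 0 0; 0.5 0 0 0 0; 0.44 0 0 0 0; 0.44 0 0 0 0; 0.44 0 0 0 0' && python3 - <<'E'
from h import *
im=camera("top");cv2.imwrite("pics/t5.png",cv2.resize(im[195:260,205:345,::-1],None,fx=5.5,fy=5.5,interpolation=cv2.INTER_CUBIC))
for t in ["jaw","pad_face","stone"]:
    print(t,[(np.round(d['at'],4).tolist(),round(d['conf'],2)) for d in (spot_point if t in("stone","pad_face") else boxes_of)(t,"top")][:2])
E
```

```text
clock: 13.05
eef_pos: [0.5081, -0.1712, 0.0753]
tool_rot: [0.685, 0.728, 0.0, -0.0]
ft_force: [0.4, -0.4, 0.0]
grip_width: 0.0766
grasp_force: 0.0
clock: 13.8
eef_pos: [0.5079, -0.1716, 0.0772]
tool_rot: [0.685, 0.728, -0.0, 0.0]
ft_force: [-4.3, 0.3, 11.8]
grip_width: 0.0375
grasp_force: 8.8
jaw [([0.517, -0.3271, 0.0359], 0.49)]
pad_face [([0.5183, -0.3532, -0.0026], 0.39), ([0.4341, -0.5855, -0.0014], 0.16)]
stone [([0.5215, -0.4009, 0.0195], 0.69)]
```

View pics/t5.png

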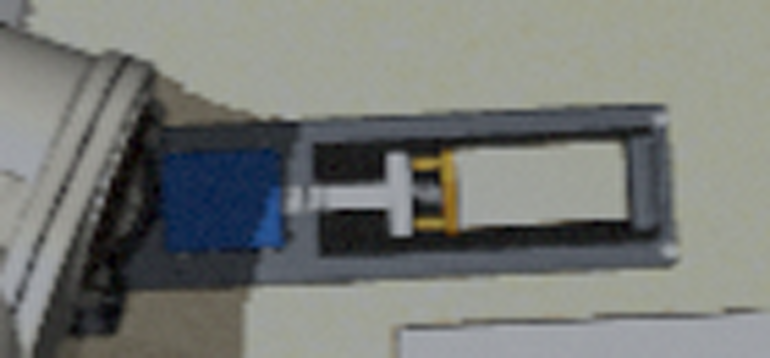

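The pad at (450,190) is just short of the stone (455–628), and the stone is about 2 mm off the stop (632). The jaw-to-pad gap is 35 px, which means the spring is still free. I'll make the next stroke gently and watch the force.

```bash
python3 -m creep '0.9 0 0 0 0; 0.9 0 0 0 0; 0.9 0 0 0 0; 0.9 0 0 0 0; 0.7 0 0 0 0;0.7 0 0 0 0; 0.62 0 0 0 0; 0.58 0 0 0 0; 0.58 0 0 0 0'; for i in 1; do :; done; python3 -m creep '0.55 0 0 0 0; 0.55 0 0 0 0'; python3 -m creep '0.53 0 0 0 0; 0.53 0 0 0 0';  python3 -m creep '0.51 0 0 0 0; 0.51 0 0 0 0'; python3 - <<'E'
from h import *
im=camera("top")
c=cv2.resize(im[195:260,205:345,::-1],None,fx=5.5,fy=5.5,interpolation=cv2.INTER_CUBIC);cv2.imwrite("pics/t6.png",c)
print(c[195,370:470:4].tolist()); print(c[170,370:470:4].sum(1).tolist())
E
```

```text
clock: 15.12
eef_pos: [0.5078, -0.1714, 0.0772]
tool_rot: [0.685, 0.728, -0.0, 0.0]
ft_force: [-4.8, 0.8, 12.2]
grip_width: 0.0499
grasp_force: 13.3
clock: 15.38
eef_pos: [0.5078, -0.1714, 0.0776]
tool_rot: [0.685, 0.728, -0.0, 0.0]
ft_force: [-5.6, 1.2, 14.8]
grip_width: 0.047
grasp_force: 15.8
clock: 15.62
eef_pos: [0.5078, -0.1714, 0.0779]
tool_rot: [0.685, 0.728, 0.0, 0.0]
ft_force: [-5.8, 2.0, 17.5]
grip_width: 0.0456
grasp_force: 17.1
clock: 15.88
eef_pos: [0.5079, -0.1714, 0.0781]
tool_rot: [0.685, 0.728, 0.0, 0.001]
ft_force: [-6.6, 1.9, 18.6]
grip_width: 0.0442
grasp_force: 18.9
[[165, 160, 158], [166, 160, 159], [167, 161, 159], [165, 161, 158], [165, 160, 156], [166, 161, 157], [167, 163, 159], [166, 162, 158], [151, 146, 143], [137, 130, 128], [139, 133, 130], [162, 157, 153], [170, 164, 161], [161, 154, 151], [138, 131, 126], [92, 88, 86], [78, 74, 73], [74, 71, 68], [51, 50, 48], [47, 57, 72], [44, 85, 115], [41, 108, 143], [44, 105, 138], [87, 113, 127], [137, 138, 135]]
[86, 87, 83, 76, 72, 73, 74, 78, 146, 289, 426, 484, 501, 471, 393, 187, 103, 116, 117, 215, 314, 356, 367, 405, 450]
```

View pics/t6.png

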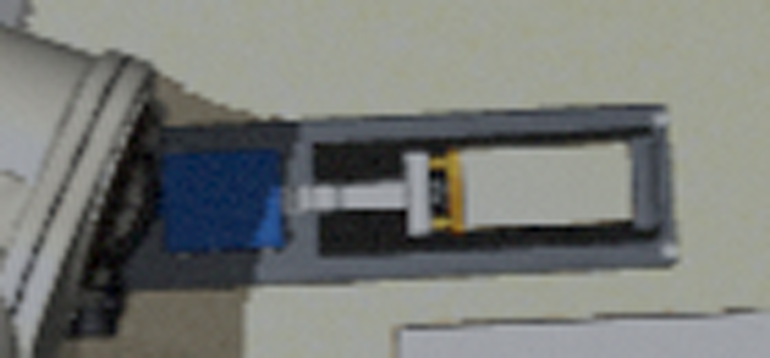

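The stone's end (632) is now flush with the stop, and the jaw-to-pad gap has shrunk from about 31 to 19 px, roughly 6.5 mm pressed. That agrees with the 18.9 N squeeze. One small nudge more, then hold and check.

```bash
python3 -m creep '0.505 0 0 0 0; 0.505 0 0 0 0;0.505 0 0 0 0;0.505 0 0 0 0;0.505 0 0 0 0;0.505 0 0 0 0;0.505 0 0 0 0;0.505 0 0 0 0'; python3 - <<'E'
from h import *
camera("top")
for t in ["cover","stone","tape_measure","mug","jam_jar"]:
    print(t,[(np.round(d['at'],3).tolist(),round(d['conf'],2)) for d in (spot_point if t in("stone","cover") else boxes_of)(t,"top")][:2])
o=telemetry.get_obs();print(o['grip_width'],o['grasp_force'],o['ft_force'])
E
```

```text
clock: 16.92
eef_pos: [0.5078, -0.1714, 0.0782]
tool_rot: [0.685, 0.728, 0.0, 0.001]
ft_force: [-7.1, 1.9, 18.2]
grip_width: 0.0435
grasp_force: 19.5
cover [([0.415, -0.425, -0.002], 0.69)]
stone [([0.519, -0.407, 0.022], 0.69)]
tape_measure [([0.43, -0.587, 0.053], 0.7), ([0.506, -0.312, 0.018], 0.34)]
mug [([0.69, -0.32, 0.034], 0.59)]
jam_jar [([0.741, -0.195, 0.092], 0.85)]
0.04349075840818699 19.49859470129013 [-7.05671939  1.61780336 17.67576756]
```

```bash
python3 -c "
from workcell import ticket
print(ticket.job_done())"
```

```text
the job is handed in; nothing more can be done
None
```

The job is handed in at about 17 s: the cover stands upright in front of the holder, and the stone is against the end stop with the pad pressed in an estimated 7 of 14 mm. The grips are still held at about 19.5 N, and the tape measure, mug and jar have not moved.

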